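# Cock the marble shooter by its clay grip and hold it

### The arm

A 6-joint arm with a two-finger parallel gripper is mounted at the origin on the work surface. World frame = base frame: x ahead of the robot, y to its left, z up, the work surface at z = 0. Lengths are in m, angles in rad, forces in N, time in s.
With the tool pointing down it reaches from about 0.25 to 0.775 m from the base axis. Payload 4 kg.
Tool frame: the origin (TCP) lies midway between the tips of the shut fingers; the grasp point (between the pads) lies 19 mm behind it (grip_point_offset is the distance from the TCP to the grasp point, in m); z points along the fingers, y is the line along which they close (so a half turn about z gives the same grasp; the last joint's range is limited). The gripper opens to 94 mm and grips with 3 to 60 N. Pads are 16 mm wide; open, the fingers measure 119 mm over their backs; the gripper's body (75 mm by 177 mm) begins 78 mm behind the grasp point.
Start: joints at [1.178, 0.087, 1.371, -0, 1.684, -0.103], TCP at [0.157, 0.527, 0.206] pointing down, gripper open.
Joint ranges: [-3.1, 3.1], [-0.76, 2.03], [0.27, 2.55], [-1.08, 4.22], [0.17, 2.65], [-2.57, 2.57]. Speed limits (rad/s): [2.79, 2.79, 3.14, 3.14, 3.14, 3.14].

### API

Orientations are given as [roll, pitch, yaw] about the fixed x, y, z axes, in that order (R = Rz(yaw) Ry(pitch) Rx(roll)).
In Python, from bench import * gives the robot as it stands.
- The arm moves only by the tool carry_out, never from a script. Its argument "commands" is a list of rows, each a list of 6 numbers: the shift along the tool's x, y, z in m, then the turn, a rotation vector about the tool's x, y, z in rad. In form: [[tx, ty, tz, rx, ry, rz], ...]. A call has exactly 5 rows; each row is the pose to reach, as a shift and turn from the pose commanded when the call began, along the tool's axes at that moment; what a row does not reach only later rows make up. A row lasts 1/10 s, in which the tool goes at most 50 mm and 8.59 degrees, less where a joint would pass 70% of its speed; a pose out of reach is approached as far as the arm can. A call with a gripper value outside its range is refused whole. "jaw" is the opening, from 0 (shut) to 1 (fully open), set as the call begins (left out, the last holds). The fingers move at their own pace and stop on an object; the grip force is fixed at half the most. Time passes only in rows, so rows that repeat a pose let the fingers close, or fill a call up. It gives the time, the measured TCP pose, the force, the opening and the grip force at its end, in the units of the state.
- get_obs(): the state, without advancing time (a new reading comes with each control period).
- snapshot(name): name is "scene" or "top" or "wrist"; returns a dict with "img" (400x640x3 uint8, red, green, blue), "range_z" (400x640 float32, m along the optical axis (not along the pixel's ray), 0 where there is no reading), "fx", "fy", "cx", "cy" (pixels), "R" (3x3) and "t" (3): a world point X has camera coordinates R X + t. Camera axes: x right, y down, z forward; pixel columns grow to the right and rows downward; lengths in m; the calibration is good to about 2 mm. A picture is of the moment at which its call begins.
- close_job(): hands the job in; it is judged then, once.
The state is a dict: "time": time; "joint_positions": joint angles; "qvel": joint speeds; "joint_torque": joint torques, N m; "tool_pos": TCP position; "ee_rot": TCP orientation; "wrist_force": force on the tool from outside, world axes, zero at the start; "wrist_torque": the same for the moment, N m; "width": finger opening in m; "finger_force": force on a finger pad.
Only numpy, scipy, OpenCV 4.12 (cv2) and the standard library are available. Lean on these libraries where they do the work, as an engineer would, in place of code of your own. Each camera call takes 0.05 s, during which the arm holds its last target. There are 200 camera calls.

### The job

Get the wooden marble shooter ready for a customer's shot: slip the tall clay sleeve over the upright peg of the spring plunger, all the way down onto its shoulder, then pull the plunger out by that sleeve until its steel pointer is level with the brass marker on the rail. Finish while still holding it there against the spring, hand on the sleeve, and do not disturb the other toys.

Things in the scene. Friction and masses are not known exactly. Their poses are not given: they have to be found in the camera images.
- sleeve: the tall terracotta grip sleeve: a plain tube standing upright on the counter, 34 mm outside diameter, 18 mm bore, 40 mm tall, open at both ends, about 50 g; origin at the centre of its underside, z up along the bore. It, the bead, the bull and the rooster stand in any order in four places, two on either side of the marble shooter
- game: the wooden marble shooter, fixed to the counter: a plank 310 mm long (x), 200 mm wide (y), 18 mm thick. Origin on the counter surface; the plank runs from x = -140 to +170 mm and y = -100 to +100 mm in its frame. Beyond x = +38 mm a playfield with rims up to 48 mm high holds the marbles; the plunger is on the low deck on the robot's side (-x). Yaw within 0.35 rad of 0
- plunger (a joint): how far the plunger is drawn out, m: 0 home against its stop, grows as it moves along the game's -x (roughly towards the robot), at most 0.085. A spring pulls it home: about 5 N at 0 and 120 N/m more, 13 N at 0.065. It does not stay where it is left
- peg_foot (a point): where the plunger's steel peg meets its round wooden shoulder (44 mm diameter, top 30 mm above the counter); the seated sleeve's origin comes here. Moves with the plunger; axes as the game's. The upright peg is 14 mm in diameter, straight for 30 mm, then tapered to 6 mm. Within 58 mm of it nothing but the sleeve stands over 15 mm above the shoulder
- peg_top (a point): the top of the peg, 35 mm above the shoulder (65 mm above the counter)
- pointer_tip (a point): the end of the thin steel pointer (4 mm wide) that sticks out 85 mm from the peg's axis along the game's +y, over the rail; moves with the plunger
- marker: the small brass marker on the rail beside the plunger: 8 mm long along the game's x, 20 mm across, with a 20 mm high square upstand at its outer end; origin at the middle of its length, on the rail's top (28 mm above the counter), axes as the game's. It lies 25 to 65 mm from the pointer's home, on the robot's side; the pointer is at the mark when both have the same x along the game
- rooster: painted terracotta rooster whistle, 52 mm across, 80 mm long, 88 mm tall, origin at the centre of its foot; a bystander
- bull: small red clay bull on four legs, 92 mm long, 45 mm wide, 69 mm tall, origin under its middle; a bystander
- owl: black clay owl rattle, 64 mm across, 96 mm tall, origin at the centre of its foot, standing by the tin cash box; a bystander
- bead: squat terracotta bead, a flat ring 44 mm across and only 18 mm tall with a 10 mm bore (too small for the peg), lying flat, origin at the centre of its underside; a bystander
- marble0_center (a point): centre of a glazed green clay marble of 18 mm diameter lying in a cell at the far end of the playfield; a bystander
- marble1_center (a point): centre of a glazed green clay marble of 18 mm diameter lying in a cell at the far end of the playfield; a bystander
- marble2_center (a point): centre of a glazed green clay marble of 18 mm diameter lying in a cell at the far end of the playfield; a bystander
There are look-alikes about, which are no part of the job. What is shaped like the sleeve but blue or pink is not meant.

How it is judged:
By the outcome, as a careful person would: the job done as asked, in the order asked, and still so for the second after the job is handed in, while the arm keeps its last pose, push and grip.
It also fails if it takes over 51 s, if anything falls off the work surface, if the arm or the gripper's body presses on something with over 40 N, if the wrist force passes 120 N, or if a joint passes its speed limit or range.

## Working session

There is one attempt and no reset: what is moved stays moved. The work goes in short steps, Python scripts to look and compute and a tool call to move; the robot and the scene stay as the last step left them, time stands still between calls to the robot, and variables do not carry over. Pictures are saved under pics/ and viewed, at most 10 in all, crops included, and the job is handed in when it is done.

Besides the shell and the picture viewer there is one more tool, called after "Call:" as a command line: name --pt "numbers of a row" for each row, then --argument value for the rest. carry_out: Moves the arm, as the interface text tells. Its arguments: {"type":"object","properties":{"commands":{"type":"array","items":{"type":"array","items":{"type":"number"}}},"jaw":{"type":"number"}},"required":["commands"]}

```bash
mkdir -p pics; ls; python3 - <<'E'
from bench import *
import cv2,numpy as np
for n in ("top","scene"):
    s=snapshot(n); np.savez("pics/"+n+"0.npz",**s); cv2.imwrite(f"pics/{n}0.png",s["img"][:,:,::-1])
    print(n,s["fx"],s["cx"],s["cy"],s["R"].round(3).tolist(),s["t"].round(3).tolist())
o=get_obs();print(o)
E
```

```text
pics
top 471.07101715947925 322.3723547473734 202.0994158351532 [[0.024, -1.0, -0.002], [-0.989, -0.023, -0.145], [0.145, 0.005, -0.989]] [0.066, 0.569, 1.584]
scene 464.05156955980294 319.6651677266263 200.91692924926284 [[0.566, 0.824, -0.002], [0.572, -0.395, -0.718], [-0.593, 0.405, -0.696]] [-0.387, -0.218, 1.636]
{'time': 0.1, 'joint_positions': array([ 1.17790441e+00,  8.78730178e-02,  1.37208825e+00,  1.86221363e-05,
        1.68360998e+00, -1.03096167e-01]), 'qvel': array([-0.00059903, -0.00308735, -0.00274635, -0.00228367,  0.00134919,
       -0.00093364]), 'joint_torque': array([ 1.41681263e-03, -3.41253483e+01, -3.03300440e+01,  7.19079422e-02,
        3.04622948e-02, -1.17747486e-04]), 'tool_pos': array([0.15697185, 0.52660801, 0.20443319]), 'ee_rot': array([-3.13962647e+00, -2.22033536e-04,  2.85179876e+00]), 'wrist_force': array([ 0.09918172, -0.07329356, -0.9927326 ]), 'wrist_torque': array([ 0.02781096, -0.03253766,  0.02769693]), 'finger_force': 0.0, 'width': 0.0939399447628967}
```

View pics/top0.png

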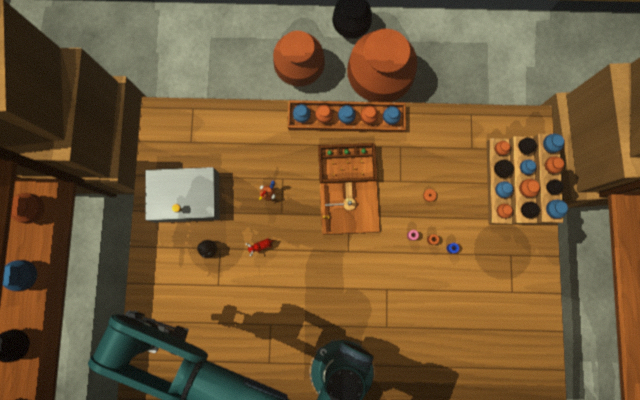

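View pics/scene0.png

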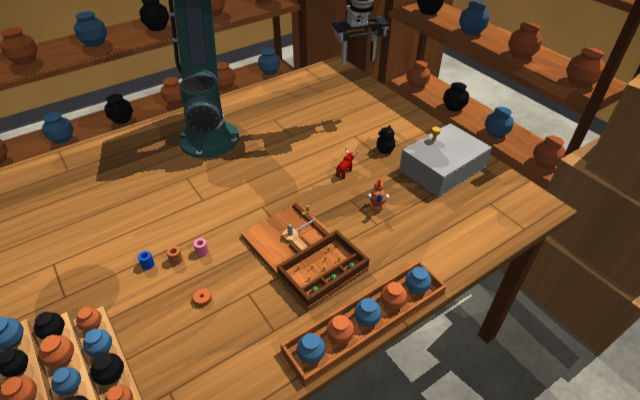

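The top view shows the terracotta sleeve at about (433,239), between the pink (414,235) and blue (454,248) look-alikes. The bead is at (430,195), the peg at (349,203), the pointer end near (327,207), and the marker on the rail at about (326,215).

```bash
cat > h.py <<'E'
import numpy as np,cv2
from scipy.spatial.transform import Rotation as Ro
def ray(s,u,v,z):
    d=np.array([(u-s["cx"])/s["fx"],(v-s["cy"])/s["fy"],1.]);R=s["R"];c=-R.T@s["t"];d=R.T@d
    return (c+d*(z-c[2])/d[2])
def proj(s,X):
    c=s["R"]@np.array(X)+s["t"];return np.array([s["fx"]*c[0]/c[2]+s["cx"],s["fy"]*c[1]/c[2]+s["cy"]])
def cloud(s):
    v,u=np.mgrid[:400,:640];z=s["range_z"]
    P=np.stack([(u-s["cx"])/s["fx"]*z,(v-s["cy"])/s["fy"]*z,z],-1)
    return (P-s["t"])@s["R"]
def blobs(mask,amin=15):
    n,l,st,c=cv2.connectedComponentsWithStats(mask.astype(np.uint8));
    return [(c[i],st[i,4],l==i) for i in range(1,n) if st[i,4]>=amin]
def tool(o): return Ro.from_euler("xyz",o["ee_rot"]).as_matrix()
E
python3 - <<'E'
from h import *
s=dict(np.load("pics/top0.npz"));P=cloud(s)
for n,u,v,z in [("sleeve",433,239,.04),("pink",414,235,.04),("blue",454,248,.04),("peg",349,203,.06),("ptr",327,207,.04),("mark",326,215,.048),("bead",430,195,.018),("cornerNL",322,234,.018),("cornerNR",380,232,.018)]:
    print(n,ray(s,u,v,z).round(3),P[v,u].round(3))
m=(P[...,2]>.025)&(P[...,2]<.06)
for c,a,l in blobs(m,20):
    print(c.round(1),a,P[l].mean(0).round(3),s["img"][l].mean(0).round())
big=cv2.resize(s["img"][140:260,300:480],None,fx=4.4,fy=4.4,interpolation=cv2.INTER_CUBIC);cv2.imwrite("pics/c1.png",big[:,:,::-1])
E
```

```text
sleeve [ 0.449 -0.302  0.04 ] [ 0.453 -0.312 -0.003]
pink [ 0.462 -0.237  0.04 ] [ 0.464 -0.242  0.013]
blue [ 0.421 -0.373  0.04 ] [ 0.422 -0.379  0.017]
peg [ 0.564 -0.012  0.06 ] [ 0.563 -0.012  0.066]
ptr [0.551 0.063 0.04 ] [0.553 0.062 0.025]
mark [0.522 0.065 0.048] [0.525 0.065 0.03 ]
bead [ 0.605 -0.298  0.018] [ 0.608 -0.301  0.003]
cornerNL [0.459 0.078 0.018] [0.46  0.078 0.014]
cornerNR [ 0.471 -0.123  0.018] [ 0.473 -0.126 -0.003]
[38.2 93.3] 704 [0.938 1.103 0.043] [40. 29. 16.]
[349.1 115.8] 1334 [ 0.879 -0.009  0.041] [107.  73.  49.]
[324.  116.3] 120 [0.872 0.08  0.051] [129.  66.  32.]
[499.7 183.3] 1167 [ 0.649 -0.536  0.039] [161. 117.  63.]
[345.  173.9] 1418 [0.669 0.002 0.04 ] [110.  71.  34.]
[  8.5 220.7] 574 [0.479 1.15  0.049] [45. 26. 14.]
[213.9 199.9] 130 [0.567 0.453 0.042] [46. 42. 34.]
[263.2 187.8] 28 [0.611 0.283 0.054] [168. 115.  80.]
[271.  195.4] 50 [0.585 0.256 0.052] [101.  73.  51.]
[171.6 220.4] 52 [0.492 0.594 0.043] [62. 56. 45.]
[536.8 223.8] 37 [ 0.51  -0.657  0.042] [84. 59. 30.]
[413.  234.8] 64 [ 0.462 -0.234  0.04 ] [203. 112. 130.]
[433.2 239.3] 68 [ 0.448 -0.302  0.04 ] [171.  88.  40.]
[260.6 245.7] 188 [0.413 0.285 0.048] [126.  35.  18.]
[211.6 249.1] 102 [0.397 0.451 0.044] [41. 29. 16.]
[453.2 247.9] 68 [ 0.421 -0.37   0.04 ] [ 47.  71. 156.]
[326.4 363.3] 119 [0.033 0.053 0.039] [35. 46. 40.]
```

View pics/c1.png

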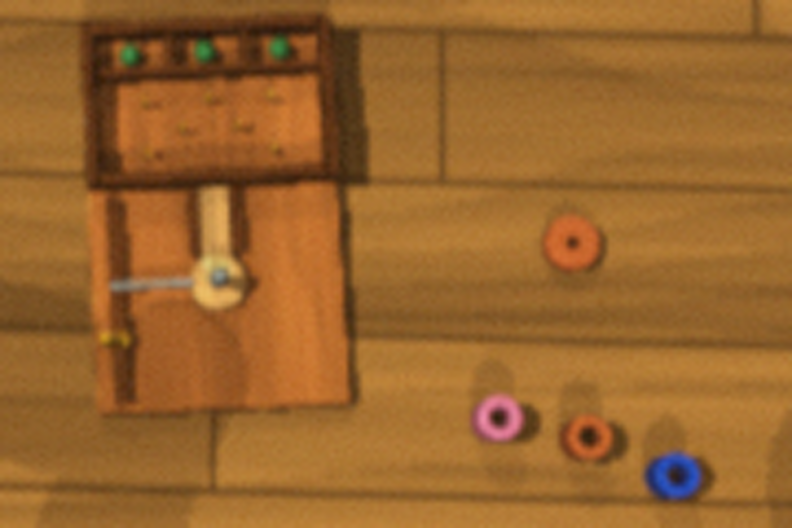

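The crop shows the peg at (220,278), the pointer running left to (112,287), and the brass marker at (116,339). The sleeve is the middle one of the three tubes, at (588,437). I'll now move over the game for a wrist look.

```bash
cat >> h.py <<'E'
def go(o,pos,yaw):
    R=tool(o);T=Ro.from_euler("xyz",[np.pi,0,yaw]).as_matrix()
    d=R.T@(np.array(pos)-o["tool_pos"]);r=Ro.from_matrix(R.T@T).as_rotvec()
    print("shift",d.round(4),"turn",r.round(4))
E
python3 -c "
from bench import *;from h import *
go(get_obs(),[.47,.03,.27],1.63)"
```

```text
shift [-0.4419 -0.3866 -0.0649] turn [-1.9000e-03  1.0000e-03  1.2218e+00]
```

Call:
carry_out --pt "-0.035 -0.031 -0.005 0 0 0.1" --pt "-0.07 -0.062 -0.01 0 0 0.2" --pt "-0.105 -0.093 -0.015 0 0 0.3" --pt "-0.14 -0.124 -0.02 0 0 0.4" --pt "-0.175 -0.155 -0.025 0 0 0.5" --jaw 1

```text
time: 0.6
tool_pos: [0.2809, 0.3268, 0.2302]
ee_rot: [-3.141, 0.0, 2.348]
wrist_force: [0.4, 1.0, 0.1]
width: 0.0942
finger_force: 0.0
```

```bash
python3 -c "
from bench import *;from h import *
go(get_obs(),[.47,.03,.27],1.63)"
```

```text
shift [-0.3441 -0.0735 -0.0398] turn [-5.000e-04  3.000e-04  7.184e-01]
```

Call:
carry_out --pt "-0.045 -0.01 -0.006 0 0 0.1" --pt "-0.09 -0.02 -0.012 0 0 0.2" --pt "-0.135 -0.03 -0.018 0 0 0.3" --pt "-0.18 -0.04 -0.024 0 0 0.4" --pt "-0.225 -0.05 -0.03 0 0 0.5"

```text
time: 1.1
tool_pos: [0.4039, 0.1318, 0.2604]
ee_rot: [-3.142, -0.0, 1.848]
wrist_force: [0.6, 0.8, 0.4]
width: 0.0939
finger_force: 0.0
```

```bash
python3 -c "
from bench import *;from h import *
go(get_obs(),[.47,.03,.27],1.63)"
```

```text
shift [-0.116   0.0358 -0.0096] turn [-1.000e-04 -2.000e-04  2.176e-01]
```

Call:
carry_out --pt "-0.035 0.01 -0.003 0 0 0.07" --pt "-0.07 0.02 -0.006 0 0 0.14" --pt "-0.1 0.03 -0.009 0 0 0.21" --pt "-0.116 0.036 -0.01 0 0 0.218" --pt "-0.116 0.036 -0.01 0 0 0.218"

```text
time: 1.6
tool_pos: [0.4707, 0.0309, 0.2696]
ee_rot: [-3.14, -0.0, 1.632]
wrist_force: [-1.1, 0.1, -1.1]
width: 0.0943
finger_force: 0.0
```

```bash
python3 - <<'E'
from bench import *;from h import *
s=snapshot("wrist");np.savez("pics/w1.npz",**s);cv2.imwrite("pics/w1.png",s["img"][:,:,::-1])
print(s["fx"],s["R"].round(2).tolist(),(-s["R"].T@s["t"]).round(3),get_obs()["tool_pos"])
E
```

```text
299.8233335272536 [[1.0, 0.06, -0.0], [0.06, -0.96, 0.27], [0.01, -0.27, -0.96]] [0.465 0.111 0.449] [0.47005888 0.03209272 0.26982064]
```

View pics/w1.png

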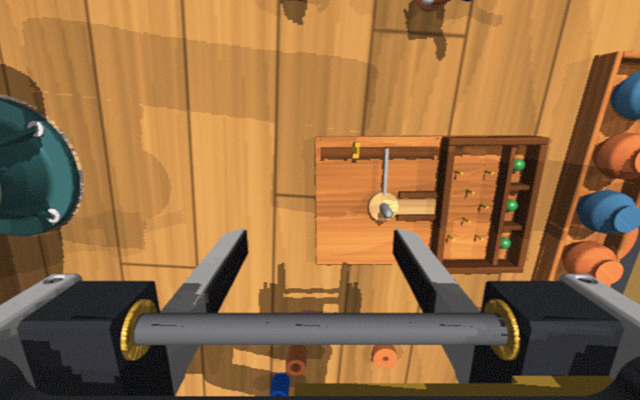

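The wrist view shows the peg at (387,210), the shoulder at (383,206), the pointer running from (386,195) to (386,150), and the marker at (356,150). Next I'll measure these with masks.

```bash
python3 - <<'E'
from h import *
s=dict(np.load("pics/w1.npz"));P=cloud(s);hsv=cv2.cvtColor(s["img"],cv2.COLOR_RGB2HSV).astype(int)
H,S,V=hsv[...,0],hsv[...,1],hsv[...,2]
W=np.zeros(H.shape,bool);W[125:275,310:550]=1
print("pixels hsv/P");
for u,v in [(386,170),(386,155),(356,152),(355,145),(387,210),(375,205),(410,205),(340,220),(330,141)]: print(u,v,hsv[v,u],P[v,u].round(4))
m=W&(S<90)&(V>60)
for c,a,l in blobs(m,10):
    vs=np.unique(np.where(l)[0]);print("grey",c.round(1),a,P[l].min(0).round(3),P[l].max(0).round(3),vs[[0,-1]])
    if a>20:
        for v in range(vs[0],vs[-1]+1,3):
            us=np.where(l[v])[0];print("  ",v,us.min(),us.max(),P[v,int(us.mean())].round(3))
m=W&(H>21)&(H<32)&(S>150)&(V>120)
for c,a,l in blobs(m,6):
    print("yel",c.round(1),a,P[l].min(0).round(3),P[l].max(0).round(3))
# plank top edge
m=W&(abs(P[...,2]-.018)<.004)
q=P[m];print("plank",q.min(0).round(3),q.max(0).round(3))
big=cv2.resize(s["img"][125:275,310:460],None,fx=4,fy=4,interpolation=cv2.INTER_CUBIC);cv2.imwrite("pics/c2.png",big[:,:,::-1])
E
```

```text
pixels hsv/P
386 170 [  5   8 196] [0.5618 0.0404 0.0332]
386 155 [ 54   6 197] [0.5592 0.0613 0.0334]
356 152 [ 21 186 140] [0.5178 0.0624 0.0297]
355 145 [ 21 195 207] [0.5133 0.0737 0.0487]
387 210 [ 30   9 149] [ 0.5631 -0.0092  0.0625]
375 205 [ 18 132 239] [ 0.5524 -0.0122  0.0318]
410 205 [ 16 137 221] [ 0.6035 -0.0093  0.031 ]
340 220 [ 13 169 223] [ 0.5045 -0.0428  0.0196]
330 141 [ 13 174 212] [0.481  0.0744 0.0191]
grey [385.3 170.6] 196 [0.557 0.005 0.017] [0.569 0.071 0.035] [148 194]
   148 385 388 [0.559 0.071 0.031]
   151 385 388 [0.559 0.067 0.033]
   154 384 388 [0.559 0.063 0.034]
   157 384 388 [0.559 0.059 0.034]
   160 384 387 [0.559 0.054 0.033]
   163 384 387 [0.559 0.05  0.033]
   166 384 387 [0.56  0.046 0.033]
   169 384 387 [0.56  0.042 0.033]
   172 384 387 [0.56  0.038 0.035]
   175 383 387 [0.561 0.033 0.034]
   178 383 386 [0.56  0.029 0.034]
   181 383 386 [0.561 0.025 0.034]
   184 383 386 [0.561 0.02  0.034]
   187 383 386 [0.562 0.016 0.034]
   190 383 386 [0.563 0.011 0.033]
   193 383 386 [0.563 0.007 0.033]
grey [385.8 210.1] 138 [ 0.465 -0.019
[... 334 characters left out ...]
.271]
   231 397 409 [0.521 0.045 0.277]
   234 399 416 [0.522 0.044 0.28 ]
   237 401 419 [0.523 0.044 0.285]
   240 403 421 [0.522 0.045 0.29 ]
   243 405 424 [0.522 0.044 0.294]
   246 407 426 [0.522 0.044 0.298]
   249 409 430 [0.523 0.044 0.302]
   252 411 433 [0.523 0.045 0.306]
   255 413 435 [0.523 0.044 0.308]
   258 415 436 [0.523 0.044 0.311]
   261 417 439 [0.522 0.045 0.316]
   264 419 442 [0.523 0.044 0.318]
   267 421 445 [0.523 0.045 0.322]
   270 422 446 [0.523 0.044 0.324]
   273 425 449 [0.523 0.044 0.327]
yel [357.  144.2] 10 [0.514 0.073 0.047] [0.517 0.077 0.05 ]
yel [355.5 155.2] 8 [0.515 0.057 0.03 ] [0.52  0.06  0.032]
plank [ 0.458 -0.12   0.014] [0.835 0.1   0.022]
```

View pics/c2.png

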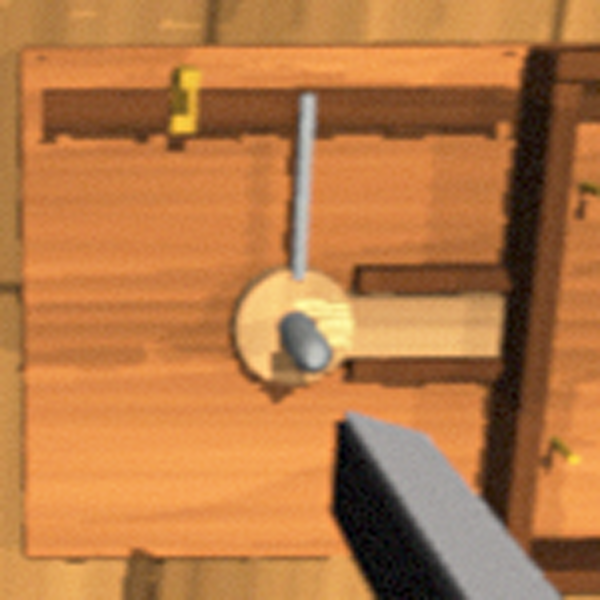

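The crop shows the shoulder centre at about (295,326), the pointer from (297,275) to (308,95), and the marker at about (185,100). Now I'll work these out in world coordinates and plan the move to the sleeve.

```bash
python3 - <<'E'
from bench import *;from h import *
s=dict(np.load("pics/w1.npz"))
c=lambda x,y:(310+x/4-.375,125+y/4-.375)
A=ray(s,386.5,149.5,.034);B=ray(s,384.5,191.5,.034);print("ptr",A,B,"yaw",np.arctan2(-(A-B)[0],(A-B)[1]))
pl=ray(s,*c(22,46),.018),ray(s,*c(22,555),.018),ray(s,*c(525,46),.018);print("plank",pl,np.arctan2((pl[0]-pl[1])[0]*-1,(pl[0]-pl[1])[1]),np.arctan2((pl[2]-pl[0])[1],(pl[2]-pl[0])[0]))
print("should",ray(s,*c(295,326),.03),"pegtop",ray(s,*c(311,354),.065))
print("mark",ray(s,*c(183,130),.031),ray(s,*c(189,72),.048))
go(get_obs(),[.448,-.302,.2],1.63)
E
```

```text
ptr [0.55884297 0.06893059 0.034     ] [0.56325919 0.009406   0.034     ] yaw 0.07405591561604773
plank (array([0.4595702, 0.0797668, 0.018    ]), array([ 0.47089327, -0.11904245,  0.018     ]), array([0.63670636, 0.09066545, 0.018     ])) 0.05689300141395893 0.061449497685311626
should [ 0.56521125 -0.01367202  0.03      ] pegtop [ 0.56345811 -0.01276391  0.065     ]
mark [0.51746365 0.05543924 0.031     ] [0.51553692 0.07692588 0.048     ]
shift [-0.3321 -0.0429  0.0696] turn [-0.0017 -0.001   0.0038]
```

Call:
carry_out --pt "-0.04 -0.005 0.008 0 0 0" --pt "-0.085 -0.011 0.018 0 0 0" --pt "-0.13 -0.017 0.028 0 0 0" --pt "-0.175 -0.023 0.038 0 0 0" --pt "-0.22 -0.029 0.048 0 0 0"

```text
time: 2.15
tool_pos: [0.4548, -0.1888, 0.2223]
ee_rot: [3.141, -0.001, 1.638]
wrist_force: [1.5, -0.1, 0.2]
width: 0.094
finger_force: 0.0
```

Call:
carry_out --pt "-0.04 -0.005 0.008 0 0 0" --pt "-0.08 -0.01 0.016 0 0 0" --pt "-0.105 -0.013 0.021 0 0 0" --pt "-0.112 -0.014 0.022 0 0 0" --pt "-0.112 -0.014 0.022 0 0 0"

```text
time: 2.65
tool_pos: [0.4483, -0.3008, 0.2001]
ee_rot: [-3.141, -0.002, 1.635]
wrist_force: [-0.7, 0.4, 1.0]
width: 0.0941
finger_force: 0.0
```

```bash
python3 - <<'E'
from bench import *;from h import *
s=snapshot("wrist");np.savez("pics/w2.npz",**s);cv2.imwrite("pics/w2.png",s["img"][:,:,::-1])
P=cloud(s);hsv=cv2.cvtColor(s["img"],cv2.COLOR_RGB2HSV).astype(int)
m=(abs(P[...,2]-.04)<.004)
for c,a,l in blobs(m,60):
    k=max(cv2.findContours(l.astype(np.uint8),0,2)[0],key=len)
    if len(k)>5:
        (u,v),_,_=cv2.fitEllipse(k);print(c.round(1),a,hsv[l].mean(0).round(),ray(s,u,v,.04).round(4),P[l].min(0).round(3),P[l].max(0).round(3))
go(get_obs(),[.448,-.302,.1],1.632)
E
```

```text
[576.6   9.9] 320 [ 21. 176.  30.] [ 0.7305 -0.0936  0.04  ] [ 0.648 -0.109  0.036] [ 0.757 -0.098  0.044]
[336.5 127.4] 531 [165.  91. 247.] [ 0.4614 -0.2342  0.04  ] [ 0.445 -0.251  0.037] [ 0.478 -0.218  0.043]
[320.4 187.3] 470 [ 11. 175. 228.] [ 0.4481 -0.3032  0.04  ] [ 0.431 -0.32   0.036] [ 0.464 -0.288  0.043]
[294.2 239.3] 420 [110. 213. 220.] [ 0.4203 -0.3705  0.04  ] [ 0.404 -0.388  0.036] [ 0.437 -0.355  0.043]
[357.9 376.2] 87 [ 15. 137. 154.] [ 0.5192 -0.5744  0.04  ] [ 0.508 -0.586  0.036] [ 0.533 -0.565  0.044]
[411.6 379.3] 73 [ 15. 136. 134.] [ 0.5958 -0.575   0.04  ] [ 0.582 -0.576  0.036] [ 0.606 -0.573  0.044]
shift [-0.0018 -0.0008  0.1007] turn [ 0.0003 -0.0012  0.0036]
```

View pics/w2.png

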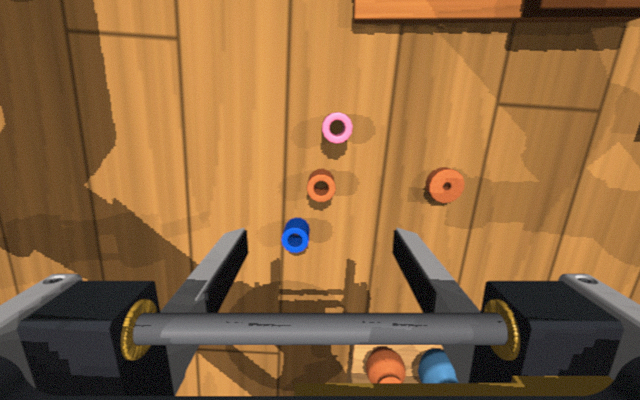

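The sleeve is at (320,187) in the wrist view, between pink and blue, measured at (0.448, -0.303) with its top at 40 mm as expected. Descending.

Call:
carry_out --pt "-0.001 -0.001 0.03 0 0 0.003" --pt "-0.002 -0.001 0.07 0 0 0.003" --pt "-0.002 -0.001 0.11 0 0 0.003" --pt "-0.002 -0.001 0.14 0 0 0.003" --pt "-0.002 -0.001 0.15 0 0 0.003"

```text
time: 3.2
tool_pos: [0.4461, -0.3003, 0.0474]
ee_rot: [-3.138, -0.005, 1.634]
wrist_force: [-1.2, -0.0, 1.1]
width: 0.0943
finger_force: 0.0
```

```bash
python3 -c "
from bench import *;from h import *
go(get_obs(),[.448,-.303,.009],1.632)"
```

```text
shift [-0.003   0.0019  0.0383] turn [-0.004  -0.0049  0.0017]
```

Call:
carry_out --pt "-0.001 0.001 0.015 0 0 0" --pt "-0.002 0.001 0.03 0 0 0" --pt "-0.002 0.001 0.038 0 0 0" --pt "-0.002 0.001 0.038 0 0 0" --pt "-0.002 0.001 0.038 0 0 0"

```text
time: 3.7
tool_pos: [0.4489, -0.3063, 0.0131]
ee_rot: [3.141, 0.001, 1.631]
wrist_force: [0.6, 0.0, -0.9]
width: 0.094
finger_force: 0.0
```

Call:
carry_out --pt "0 0 0 0 0 0" --pt "0 0 0 0 0 0" --pt "0 0 0 0 0 0" --pt "0 0 0 0 0 0" --pt "0 0 0 0 0 0" --jaw 0

```text
time: 4.2
tool_pos: [0.4485, -0.306, 0.0126]
ee_rot: [3.141, 0.0, 1.631]
wrist_force: [0.8, 0.6, 0.3]
width: 0.0575
finger_force: 0.0
```

```bash
python3 -c "
from bench import *;from h import *
o=get_obs();print({k:o[k] for k in('tool_pos','ee_rot','wrist_force','width','finger_force')})"
```

```text
{'tool_pos': array([ 0.44853215, -0.30603318,  0.01260458]), 'ee_rot': array([3.14133840e+00, 1.47429809e-04, 1.63075436e+00]), 'wrist_force': array([0.84694908, 0.64473818, 0.31915257]), 'width': 0.05752201715218564, 'finger_force': 0.0}
```

Call:
carry_out --pt "0.003 0 0.003 0 0 0" --pt "0.003 0 0.003 0 0 0" --pt "0.003 0 0.003 0 0 0" --pt "0.003 0 0.003 0 0 0" --pt "0.003 0 0.003 0 0 0"

```text
time: 4.7
tool_pos: [0.4482, -0.3029, 0.0093]
ee_rot: [-3.141, -0.0, 1.631]
wrist_force: [-0.4, -0.6, -1.0]
width: 0.0335
finger_force: 30.0
```

Call:
carry_out --pt "0 0 0 0 0 0" --pt "0 0 0 0 0 0" --pt "0 0 0 0 0 0" --pt "0 0 0 0 0 0" --pt "0 0 0 0 0 0"

```text
time: 5.2
tool_pos: [0.4483, -0.303, 0.0095]
ee_rot: [3.142, -0.0, 1.631]
wrist_force: [0.2, 0.0, -0.8]
width: 0.0336
finger_force: 30.0
```

Call:
carry_out --pt "0 0 -0.01 0 0 0" --pt "0 0 -0.035 0 0 0" --pt "0 0 -0.065 0 0 0" --pt "0 0 -0.095 0 0 0" --pt "0 0 -0.11 0 0 0"

```text
time: 5.7
tool_pos: [0.4496, -0.3041, 0.1235]
ee_rot: [3.137, 0.004, 1.631]
wrist_force: [0.1, -0.7, -0.2]
width: 0.0338
finger_force: 30.0
```

```bash
python3 -c "
from bench import *;from h import *
go(get_obs(),[.564,-.013,.125],1.632)"
```

```text
shift [ 0.2837  0.1317 -0.002 ] turn [ 0.0044  0.0041 -0.0012]
```

Call:
carry_out --pt "0.03 0.014 0 0 0 0" --pt "0.07 0.033 0 0 0 0" --pt "0.11 0.051 0 0 0 0" --pt "0.15 0.07 0 0 0 0" --pt "0.19 0.088 0 0 0 0"

```text
time: 6.2
tool_pos: [0.525, -0.1064, 0.1194]
ee_rot: [-3.142, -0.0, 1.63]
wrist_force: [0.4, -0.3, -0.3]
width: 0.0339
finger_force: 30.0
```

Call:
carry_out --pt "0.04 0.018 0 0 0 0" --pt "0.07 0.033 0 0 0 0" --pt "0.088 0.042 0 0 0 0" --pt "0.094 0.044 0 0 0 0" --pt "0.094 0.044 0 0 0 0"

```text
time: 6.7
tool_pos: [0.5628, -0.0111, 0.1192]
ee_rot: [-3.141, 0.0, 1.632]
wrist_force: [-0.6, 0.2, -1.5]
width: 0.0337
finger_force: 30.0
```

Call:
carry_out --pt "0 0 0 0 0 0" --pt "0 0 0 0 0 0" --pt "0 0 0 0 0 0" --pt "0 0 0 0 0 0" --pt "0 0 0 0 0 0"

```text
time: 7.2
tool_pos: [0.563, -0.012, 0.1196]
ee_rot: [3.141, -0.0, 1.63]
wrist_force: [0.9, 0.1, -0.9]
width: 0.0337
finger_force: 30.0
```

```bash
python3 - <<'E'
from bench import *;from h import *
s=snapshot("wrist");np.savez("pics/w3.npz",**s)
o=get_obs();print(o["tool_pos"],o["ee_rot"]);go(o,[.564,-.013,.12],1.632)
print(proj(s,[.564,-.013,.065]),proj(s,o["tool_pos"]),s["fx"])
img=s["img"][100:340,220:460];cv2.imwrite("pics/w3.png",cv2.resize(img,None,fx=2.5,fy=2.5,interpolation=cv2.INTER_CUBIC)[:,:,::-1])
E
```

```text
[ 0.56295726 -0.01192968  0.11951448] [ 3.14151268e+00 -1.56443922e-05  1.63023095e+00]
shift [-0.0011  0.001  -0.0005] turn [ 0.0001 -0.     -0.0018]
[322.11126578 215.81161424] [321.15126684 241.76725706] 299.8233335272536
```

View pics/w3.png

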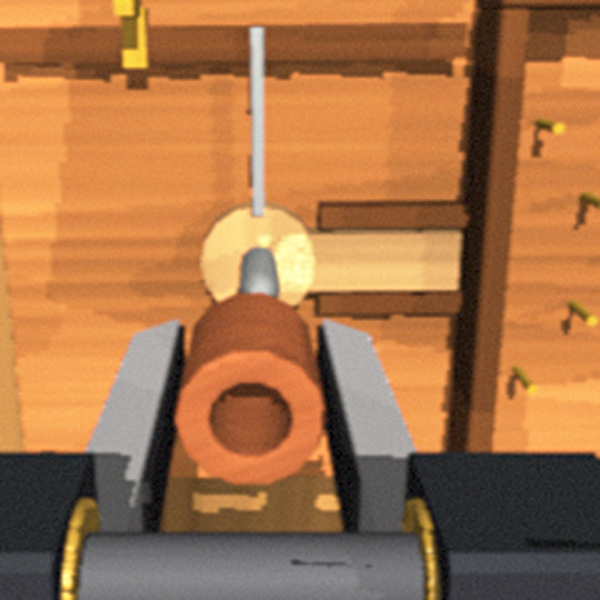

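The picture shows the held sleeve's top ring centred at about (250,417) in the crop. The shoulder is centred at about (258,260), with the pointer straight up at x≈257 and the marker at x≈135. Next I'll compute the relative offset.

```bash
python3 - <<'E'
from bench import *;from h import *
s=dict(np.load("pics/w3.npz"));P=cloud(s);hsv=cv2.cvtColor(s["img"],cv2.COLOR_RGB2HSV).astype(int)
m=(abs(P[...,2]-.150)<.005);m[:,:285]=0;m[:,355:]=0
for c,a,l in blobs(m,100):
    k=max(cv2.findContours(l.astype(np.uint8),0,2)[0],key=len);(u,v),ax,_=cv2.fitEllipse(k)
    print("ring",(u,v),ax,ray(s,u,v,P[l][:,2].mean()).round(4),P[l].min(0).round(3),P[l].max(0).round(3))
m=(abs(P[...,2]-.031)<.004)&(hsv[...,1]<150);m[:,:290]=0;m[:,350:]=0;m[:175]=0;m[230:]=0
for c,a,l in blobs(m,60):
    k=max(cv2.findContours(l.astype(np.uint8),0,2)[0],key=len)[:,0]
    X=np.array([ray(s,u,v,.03)[:2] for u,v in k]);x0=X[:,0].min();
    # circle through left/top arc
    from scipy.optimize import least_squares
    sel=(X[:,0]<.575)&(X[:,1]>-.02)
    f=least_squares(lambda q:np.hypot(*(X[sel]-q).T)-.022,[.564,-.013],loss="soft_l1",f_scale=.001);print("shoulder",a,f.x.round(4),f.cost,sel.sum())
A=ray(s,220+256.5/2.5,100+30/2.5,.034);B=ray(s,220+258/2.5,100+210/2.5,.034);print(A,B)
E
```

```text
ring (319.2372741699219, 263.548095703125) (57.122528076171875, 67.05831146240234) [ 0.5618 -0.0112  0.1503] [ 0.542 -0.03   0.145] [0.581 0.003 0.155]
shoulder 1297 [ 0.5655 -0.0141] 0.00015465458052817596 43
[0.55957985 0.06941248 0.034     ] [0.56398206 0.00676785 0.034     ]
```

Call:
carry_out --pt "-0.001 0.002 0.01 0 0 0" --pt "-0.001 0.002 0.025 0 0 0" --pt "-0.001 0.002 0.04 0 0 0" --pt "-0.001 0.002 0.05 0 0 0" --pt "-0.001 0.002 0.05 0 0 0"

```text
time: 7.75
tool_pos: [0.5638, -0.0123, 0.0665]
ee_rot: [-3.138, -0.001, 1.631]
wrist_force: [-0.5, -0.5, 0.3]
width: 0.0338
finger_force: 30.0
```

Call:
carry_out --pt "0 0 0.003 0 0 0" --pt "0 0 0.006 0 0 0" --pt "0 0 0.009 0 0 0" --pt "0 0 0.01 0 0 0" --pt "0 0 0.01 0 0 0"

```text
time: 8.25
tool_pos: [0.565, -0.0124, 0.0595]
ee_rot: [-3.142, -0.0, 1.631]
wrist_force: [-0.1, 0.3, -1.0]
width: 0.0338
finger_force: 30.0
```

Call:
carry_out --pt "0 0 0.004 0 0 0" --pt "0 0 0.008 0 0 0" --pt "0 0 0.012 0 0 0" --pt "0 0 0.016 0 0 0" --pt "0 0 0.016 0 0 0"

```text
time: 8.75
tool_pos: [0.5644, -0.0123, 0.0424]
ee_rot: [-3.14, -0.0, 1.631]
wrist_force: [0.0, -0.1, -0.2]
width: 0.0337
finger_force: 30.0
```

Call:
carry_out --pt "0 0 0.001 0 0 0" --pt "0 0 0.002 0 0 0" --pt "0 0 0.003 0 0 0" --pt "0 0 0.004 0 0 0" --pt "0 0 0.004 0 0 0"

```text
time: 9.25
tool_pos: [0.5652, -0.0124, 0.0396]
ee_rot: [3.141, -0.0, 1.631]
wrist_force: [0.8, -0.1, -0.8]
width: 0.0338
finger_force: 30.0
```

Nearly seated, so I'll press down in small steps until I feel the contact force.

Call:
carry_out --pt "0 0 0.0005 0 0 0" --pt "0 0 0.001 0 0 0" --pt "0 0 0.001 0 0 0" --pt "0 0 0.001 0 0 0" --pt "0 0 0.001 0 0 0"

```text
time: 9.75
tool_pos: [0.5653, -0.0125, 0.0395]
ee_rot: [3.141, 0.0, 1.631]
wrist_force: [-2.3, 0.1, 6.2]
width: 0.0339
finger_force: 30.0
```

Call:
carry_out --pt "0 -0.003 0 0 0 0" --pt "0 -0.01 0 0 0 0" --pt "0 -0.018 0 0 0 0" --pt "0 -0.026 0 0 0 0" --pt "0 -0.032 0 0 0 0"

```text
time: 10.25
tool_pos: [0.5366, -0.0145, 0.0397]
ee_rot: [3.132, 0.001, 1.631]
wrist_force: [8.3, 0.1, -1.2]
width: 0.0336
finger_force: 30.0
```

Call:
carry_out --pt "0 -0.004 0 0 0 0" --pt "0 -0.007 0 0 0 0" --pt "0 -0.008 0 0 0 0" --pt "0 -0.008 0 0 0 0" --pt "0 -0.008 0 0 0 0"

```text
time: 10.75
tool_pos: [0.5291, -0.0151, 0.0397]
ee_rot: [3.132, 0.001, 1.631]
wrist_force: [9.6, 0.4, -0.4]
width: 0.0336
finger_force: 30.0
```

```bash
python3 - <<'E'
from bench import *;from h import *
s=snapshot("wrist");np.savez("pics/w4.npz",**s)
o=get_obs();print(o["tool_pos"],o["ee_rot"],o["wrist_force"])
img=s["img"][60:300,220:460];cv2.imwrite("pics/w4.png",cv2.resize(img,None,fx=2.5,fy=2.5,interpolation=cv2.INTER_CUBIC)[:,:,::-1])
E
```

```text
[ 0.52914765 -0.01504058  0.03965953] [3.13152131e+00 9.43369683e-04 1.63076978e+00] [ 8.37025633 -0.06453581 -0.67658645]
```

View pics/w4.png

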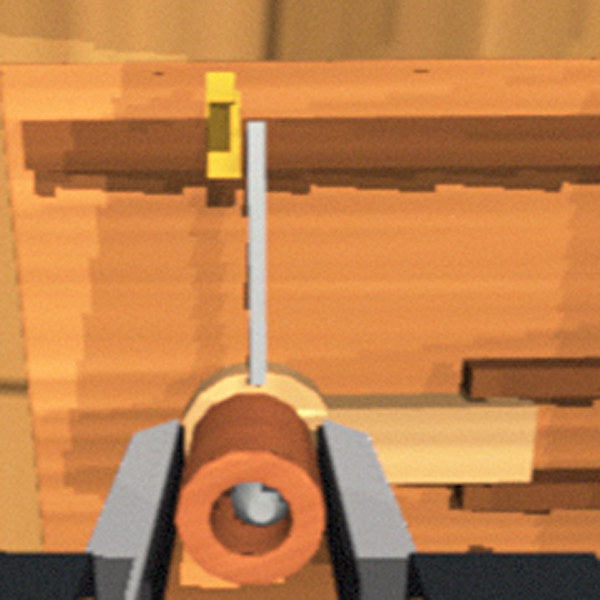

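The crop shows the pointer at x≈256 (end at y≈123) and the marker centred at x≈223, so a few mm remain. The sleeve is around the peg and down on the shoulder.

```bash
cat > gap.py <<'E'
from h import *
def gap(s,yaw=.062):
    P=cloud(s);hsv=cv2.cvtColor(s["img"],cv2.COLOR_RGB2HSV).astype(int);H,S,V=hsv[...,0],hsv[...,1],hsv[...,2]
    W=np.zeros(H.shape,bool);W[60:200,260:400]=1
    g=np.array([np.cos(yaw),np.sin(yaw)]);n=np.array([-g[1],g[0]])
    def rows(m,z,name):
        out=[]
        for v in np.unique(np.where(m)[0]):
            us=np.where(m[v])[0];q=[ray(s,u,v,z)[:2] for u in (us.min()-.5,us.max()+.5)]
            out.append([v,g@q[0],g@q[1],n@q[0],len(us)])
        a=np.array(out);print(name,len(a))
        return a
    def rep(m,z,name):
        a=rows(m,z,name)
        for r in a[::max(1,len(a)//8)]: print("  ",r.round(4),"mid",round((r[1]+r[2])/2,4))
        return np.median((a[:,1]+a[:,2])/2)
    mp=W&(S<70)&(V>110);bl=max(blobs(mp,10),key=lambda b:b[1])[2];rep(bl,.034,"pointer")
    my=W&(H>=19)&(H<35)&(S>165)
    bl=max(blobs(my,6),key=lambda b:b[1])[2]
    rep(bl&(P[...,2]>.043),.048,"upstand");rep(bl&(P[...,2]<.036),.031,"base")
    print("depth mean base",(P[bl&(P[...,2]<.036)]).mean(0).round(4),"up",(P[bl&(P[...,2]>.043)]).mean(0).round(4),"ptr",P[W&mp].mean(0).round(4))
E
python3 - <<'E'
from gap import *
gap(dict(np.load("pics/w4.npz")))
E
```

```text
pointer 91
   [1.090e+02 5.258e-01 5.299e-01 3.510e-02 7.000e+00] mid 0.5279
   [1.200e+02 5.258e-01 5.300e-01 2.880e-02 7.000e+00] mid 0.5279
   [1.310e+02 5.258e-01 5.306e-01 2.240e-02 8.000e+00] mid 0.5282
   [1.420e+02 5.257e-01 5.300e-01 1.580e-02 7.000e+00] mid 0.5279
   [1.530e+02 5.263e-01 5.300e-01 9.100e-03 6.000e+00] mid 0.5282
   [1.640e+02 5.257e-01 5.300e-01 2.300e-03 7.000e+00] mid 0.5279
   [ 1.750e+02  5.257e-01  5.301e-01 -4.700e-03  7.000e+00] mid 0.5279
   [ 1.860e+02  5.263e-01  5.301e-01 -1.180e-02  6.000e+00] mid 0.5282
   [ 1.970e+02  5.262e-01  5.301e-01 -1.900e-02  6.000e+00] mid 0.5282
upstand 14
   [8.900e+01 5.172e-01 5.225e-01 4.530e-02 1.000e+01] mid 0.5198
   [9.000e+01 5.166e-01 5.225e-01 4.480e-02 1.100e+01] mid 0.5196
   [9.100e+01 5.166e-01 5.225e-01 4.430e-02 1.100e+01] mid 0.5196
   [9.200e+01 5.166e-01 5.231e-01 4.380e-02 1.200e+01] mid 0.5198
   [9.300e+01 5.166e-01 5.231e-01 4.330e-02 1.200e+01] mid 0.5198
   [9.400e+01 5.166e-01 5.231e-01 4.270e-02 1.200e+01] mid 0.5198
   [9.500e+01 5.171e-01 5.230e-01 4.220e-02 1.100e+01] mid 0.5201
   [9.6
[... 501 characters left out ...]
-02 1.000e+00] mid 0.5226
   [9.900e+01 5.228e-01 5.240e-01 4.090e-02 2.000e+00] mid 0.5234
   [1.030e+02 5.168e-01 5.240e-01 3.860e-02 1.200e+01] mid 0.5204
   [1.070e+02 5.162e-01 5.240e-01 3.630e-02 1.300e+01] mid 0.5201
   [1.110e+02 5.162e-01 5.240e-01 3.400e-02 1.300e+01] mid 0.5201
   [1.150e+02 5.167e-01 5.240e-01 3.170e-02 1.200e+01] mid 0.5204
   [1.190e+02 5.161e-01 5.240e-01 2.940e-02 1.300e+01] mid 0.52
   [1.23e+02 5.16e-01 5.24e-01 2.70e-02 1.30e+01] mid 0.52
   [1.270e+02 5.160e-01 5.239e-01 2.460e-02 1.300e+01] mid 0.52
   [1.310e+02 5.172e-01 5.178e-01 2.220e-02 1.000e+00] mid 0.5175
depth mean base [0.5173 0.0634 0.0304] up [0.5163 0.0744 0.0509] ptr [0.5264 0.0418 0.0339]
```

Call:
carry_out --pt "0 -0.002 0.0005 0 0 0" --pt "0 -0.005 0.0005 0 0 0" --pt "0 -0.007 0.0005 0 0 0" --pt "0 -0.008 0.0005 0 0 0" --pt "0 -0.008 0.0005 0 0 0"

```text
time: 11.3
tool_pos: [0.5219, -0.0156, 0.0396]
ee_rot: [3.13, 0.001, 1.631]
wrist_force: [9.2, 0.6, 0.1]
width: 0.0339
finger_force: 30.0
```

Call:
carry_out --pt "0 0 0 0 0 0" --pt "0 0 0 0 0 0" --pt "0 0 0 0 0 0" --pt "0 0 0 0 0 0" --pt "0 0 0 0 0 0"

```text
time: 11.8
tool_pos: [0.5219, -0.0156, 0.0397]
ee_rot: [3.13, 0.001, 1.631]
wrist_force: [9.5, -0.2, -0.6]
width: 0.0337
finger_force: 30.0
```

```bash
python3 - <<'E'
from bench import *;from gap import *
s=snapshot("wrist");np.savez("pics/w5.npz",**s);gap(s)
img=s["img"][60:300,220:460];cv2.imwrite("pics/w5.png",cv2.resize(img,None,fx=2.5,fy=2.5,interpolation=cv2.INTER_CUBIC)[:,:,::-1])
E
```

```text
pointer 91
   [1.090e+02 5.210e-01 5.221e-01 3.510e-02 2.000e+00] mid 0.5215
   [1.200e+02 5.186e-01 5.227e-01 2.880e-02 7.000e+00] mid 0.5207
   [1.310e+02 5.185e-01 5.228e-01 2.230e-02 7.000e+00] mid 0.5207
   [1.420e+02 5.185e-01 5.228e-01 1.580e-02 7.000e+00] mid 0.5207
   [1.530e+02 5.185e-01 5.228e-01 9.100e-03 7.000e+00] mid 0.5206
   [1.640e+02 5.185e-01 5.228e-01 2.200e-03 7.000e+00] mid 0.5206
   [ 1.750e+02  5.191e-01  5.228e-01 -4.700e-03  6.000e+00] mid 0.521
   [ 1.860e+02  5.191e-01  5.229e-01 -1.180e-02  6.000e+00] mid 0.521
   [ 1.970e+02  5.190e-01  5.229e-01 -1.910e-02  6.000e+00] mid 0.521
upstand 12
   [8.900e+01 5.169e-01 5.228e-01 4.520e-02 1.100e+01] mid 0.5199
   [9.000e+01 5.169e-01 5.228e-01 4.470e-02 1.100e+01] mid 0.5199
   [9.100e+01 5.169e-01 5.228e-01 4.420e-02 1.100e+01] mid 0.5199
   [9.200e+01 5.169e-01 5.228e-01 4.370e-02 1.100e+01] mid 0.5199
   [9.300e+01 5.169e-01 5.228e-01 4.320e-02 1.100e+01] mid 0.5199
   [9.400e+01 5.169e-01 5.228e-01 4.270e-02 1.100e+01] mid 0.5199
   [9.500e+01 5.169e-01 5.228e-01 4.220e-02 1.100e+01] mid 0.5199
   [9.600e
[... 313 characters left out ...]
0.5199
base 36
   [9.500e+01 5.234e-01 5.240e-01 4.310e-02 1.000e+00] mid 0.5237
   [9.900e+01 5.162e-01 5.240e-01 4.080e-02 2.000e+00] mid 0.5201
   [1.030e+02 5.162e-01 5.240e-01 3.850e-02 1.300e+01] mid 0.5201
   [1.070e+02 5.162e-01 5.240e-01 3.630e-02 1.300e+01] mid 0.5201
   [1.110e+02 5.162e-01 5.240e-01 3.390e-02 4.000e+00] mid 0.5201
   [1.150e+02 5.162e-01 5.240e-01 3.160e-02 4.000e+00] mid 0.5201
   [1.190e+02 5.168e-01 5.241e-01 2.930e-02 3.000e+00] mid 0.5204
   [1.230e+02 5.155e-01 5.241e-01 2.690e-02 5.000e+00] mid 0.5198
   [1.270e+02 5.155e-01 5.241e-01 2.460e-02 5.000e+00] mid 0.5198
depth mean base [0.5164 0.0659 0.0306] up [0.5162 0.0745 0.0486] ptr [0.5193 0.0403 0.0341]
```

View pics/w5.png

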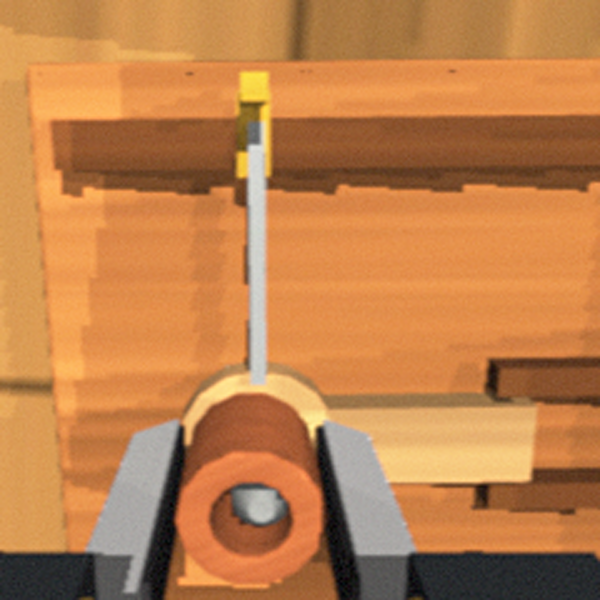

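The pointer is now over the marker, about 0.6 mm short. I'll make up that gap and press down slightly to make sure the sleeve is seated.

Call:
carry_out --pt "0 -0.0007 0.0005 0 0 0" --pt "0 -0.0007 0.001 0 0 0" --pt "0 -0.0007 0.001 0 0 0" --pt "0 -0.0007 0.001 0 0 0" --pt "0 -0.0007 0.001 0 0 0"

```text
time: 12.35
tool_pos: [0.522, -0.0156, 0.0396]
ee_rot: [3.128, 0.001, 1.631]
wrist_force: [9.9, -0.5, 2.9]
width: 0.0339
finger_force: 30.0
```

```bash
python3 - <<'E'
from bench import *;from gap import *
o=get_obs();print(o["tool_pos"],o["wrist_force"],o["wrist_torque"])
s=snapshot("wrist");gap(s)
P=cloud(s);print("sleeve top z",[np.median(P[v-2:v+3,u-2:u+3,2]).round(4) for u,v in((297,262),(323-3,245),(345,262),(320,288))])
E
```

```text
[ 0.52200369 -0.01556746  0.03963237] [ 9.9204951  -0.49947281  2.90215178] [ 0.02018473 -1.56184138  0.0598092 ]
pointer 91
   [1.090e+02 5.211e-01 5.228e-01 3.500e-02 3.000e+00] mid 0.5219
   [1.200e+02 5.187e-01 5.229e-01 2.870e-02 7.000e+00] mid 0.5208
   [1.310e+02 5.186e-01 5.229e-01 2.230e-02 7.000e+00] mid 0.5208
   [1.420e+02 5.186e-01 5.229e-01 1.580e-02 7.000e+00] mid 0.5208
   [1.530e+02 5.186e-01 5.229e-01 9.100e-03 7.000e+00] mid 0.5208
   [1.640e+02 5.186e-01 5.229e-01 2.200e-03 7.000e+00] mid 0.5207
   [ 1.750e+02  5.192e-01  5.229e-01 -4.700e-03  6.000e+00] mid 0.5211
   [ 1.860e+02  5.185e-01  5.230e-01 -1.180e-02  7.000e+00] mid 0.5207
   [ 1.970e+02  5.191e-01  5.230e-01 -1.910e-02  6.000e+00] mid 0.5211
upstand 12
   [8.900e+01 5.170e-01 5.229e-01 4.520e-02 1.100e+01] mid 0.5199
   [9.000e+01 5.170e-01 5.229e-01 4.470e-02 1.100e+01] mid 0.5199
   [9.100e+01 5.170e-01 5.229e-01 4.420e-02 1.100e+01] mid 0.5199
   [9.200e+01 5.170e-01 5.229e-01 4.370e-02 1.100e+01] mid 0.5199
   [9.300e+01 5.170e-01 5.229e-01 4.320e-02 1.100e+01] mid 0.5199
   [9.400e+01 5.170e-01 5
[... 523 characters left out ...]
2 5.163e-01 5.241e-01 4.020e-02 2.000e+00] mid 0.5202
   [1.040e+02 5.163e-01 5.241e-01 3.800e-02 1.300e+01] mid 0.5202
   [1.080e+02 5.163e-01 5.241e-01 3.570e-02 4.000e+00] mid 0.5202
   [1.120e+02 5.163e-01 5.241e-01 3.330e-02 4.000e+00] mid 0.5202
   [1.160e+02 5.163e-01 5.241e-01 3.100e-02 4.000e+00] mid 0.5202
   [1.200e+02 5.163e-01 5.181e-01 2.870e-02 3.000e+00] mid 0.5172
   [1.240e+02 5.156e-01 5.181e-01 2.630e-02 4.000e+00] mid 0.5169
   [1.280e+02 5.162e-01 5.181e-01 2.390e-02 3.000e+00] mid 0.5171
depth mean base [0.516  0.0665 0.0298] up [0.5163 0.0744 0.0498] ptr [0.5194 0.0403 0.0338]
sleeve top z [np.float64(0.0711), np.float64(0.0714), np.float64(0.0714), np.float64(0.071)]
```

Call:
carry_out --pt "0 -0.0005 0 0.004 0 0" --pt "0 -0.001 0 0.008 0 0" --pt "0 -0.001 0 0.01 0 0" --pt "0 -0.001 0 0.01 0 0" --pt "0 -0.001 0 0.01 0 0"

```text
time: 12.9
tool_pos: [0.5213, -0.0156, 0.0396]
ee_rot: [3.137, 0.001, 1.631]
wrist_force: [10.1, -0.0, 1.1]
width: 0.034
finger_force: 30.0
```

```bash
python3 - <<'E'
from bench import *;from gap import *
o=get_obs();print(o["tool_pos"],o["ee_rot"],o["wrist_force"],o["wrist_torque"])
s=snapshot("wrist");gap(s)
E
```

```text
[ 0.52128537 -0.01561329  0.03958629] [3.13719380e+00 1.25833830e-03 1.63076029e+00] [10.10825862 -0.0129085   1.11039286] [ 0.01899158 -1.732098    0.03019905]
pointer 91
   [1.090e+02 5.209e-01 5.215e-01 3.500e-02 1.000e+00] mid 0.5212
   [1.200e+02 5.179e-01 5.221e-01 2.870e-02 7.000e+00] mid 0.52
   [1.310e+02 5.179e-01 5.227e-01 2.230e-02 8.000e+00] mid 0.5203
   [1.420e+02 5.179e-01 5.221e-01 1.580e-02 7.000e+00] mid 0.52
   [1.530e+02 5.184e-01 5.221e-01 9.100e-03 6.000e+00] mid 0.5203
   [1.640e+02 5.184e-01 5.222e-01 2.200e-03 6.000e+00] mid 0.5203
   [ 1.750e+02  5.184e-01  5.222e-01 -4.700e-03  6.000e+00] mid 0.5203
   [ 1.860e+02  5.184e-01  5.222e-01 -1.180e-02  6.000e+00] mid 0.5203
   [ 1.970e+02  5.184e-01  5.222e-01 -1.910e-02  6.000e+00] mid 0.5203
upstand 12
   [8.900e+01 5.169e-01 5.228e-01 4.520e-02 1.100e+01] mid 0.5198
   [9.000e+01 5.169e-01 5.228e-01 4.470e-02 1.100e+01] mid 0.5198
   [9.100e+01 5.169e-01 5.228e-01 4.420e-02 1.100e+01] mid 0.5198
   [9.200e+01 5.169e-01 5.228e-01 4.370e-02 1.100e+01] mid 0.5198
   [9.300e+01 5.169e-01 5.228e-01 4.320e-02 1.10
[... 469 characters left out ...]
mid 0.5198
base 42
   [8.900e+01 5.233e-01 5.239e-01 4.640e-02 1.000e+00] mid 0.5236
   [9.400e+01 5.233e-01 5.239e-01 4.360e-02 1.000e+00] mid 0.5236
   [9.900e+01 5.161e-01 5.239e-01 4.080e-02 2.000e+00] mid 0.52
   [1.040e+02 5.167e-01 5.239e-01 3.800e-02 1.200e+01] mid 0.5203
   [1.090e+02 5.167e-01 5.239e-01 3.510e-02 3.000e+00] mid 0.5203
   [1.140e+02 5.161e-01 5.240e-01 3.220e-02 4.000e+00] mid 0.52
   [1.190e+02 5.228e-01 5.240e-01 2.930e-02 2.000e+00] mid 0.5234
   [1.240e+02 5.228e-01 5.240e-01 2.630e-02 2.000e+00] mid 0.5234
   [1.290e+02 5.228e-01 5.246e-01 2.330e-02 3.000e+00] mid 0.5237
depth mean base [0.5179 0.0677 0.03  ] up [0.5162 0.0744 0.0499] ptr [0.5187 0.0404 0.0352]
```

The pointer and marker agree to about 0.1 mm, the tool is upright and the sleeve is on the shoulder. One idle hold, then I hand it in.

Call:
carry_out --pt "0 0 0 0 0 0" --pt "0 0 0 0 0 0" --pt "0 0 0 0 0 0" --pt "0 0 0 0 0 0" --pt "0 0 0 0 0 0"

```text
time: 13.45
tool_pos: [0.5213, -0.0156, 0.0396]
ee_rot: [3.137, 0.001, 1.631]
wrist_force: [10.3, -0.6, 1.5]
width: 0.0335
finger_force: 30.0
```

```bash
python3 -c "
from bench import *
o=get_obs();print(o['tool_pos'],o['wrist_force'],o['width'])
if abs(o['tool_pos'][0]-.5213)<.0006: print(close_job())"
```

```text
[ 0.52129209 -0.01558019  0.03960286] [10.32350068 -0.63395034  1.51153118] 0.03347738853462874
the job is handed in; nothing more can be done
None
```

I handed in the job at about 13.5 s: the terracotta sleeve is down on the plunger's shoulder and still gripped, holding the plunger out against the spring, with the pointer within about 0.1 mm of the brass marker in the wrist camera; no verdict came back.

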